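Press a craft badge on the bench badge press

TASK

Finish the red badge on the blue badge press. With a fingertip, push the turning handle round until the die that holds the red badge is under the press head and the swing bar rests against its stop; only then push the black lever all the way down, keep it down for a moment, and let it spring back up. The badge stays in its die, and everything else on the table stays where it is.

Things in the scene. Friction and masses are not known exactly. Their poses are not given: they have to be found in the camera images.
- press: blue bench badge press, fixed to the table. Base plate 225 x 200 mm, 20 mm high; column at its rear; head 56 mm wide with its underside 135 mm and its top 175 mm above the table, reaching 35 mm forward of the ram. Origin: on the table, straight under the ram's axis. x points from the operator's (robot's) side to the rear column, y to the press's left, z up
- turret: die turret: dark swing bar on an upright pivot, a steel die cup (72 mm diameter, top 68 mm above the table) at each end and a turning handle square to the bar. Origin: on the pivot axis, 30 mm above the table, 85 mm to the right (-y of the press) of the ram's axis; +y to the badge die, -x along the handle. Light friction (1 to 2 N at the knob), no spring: it stays where it is left
- turret_axis (a point): point on the turret's pivot axis, 58 mm above the table. The turret starts 0.8 to 1.45 rad anticlockwise (from above) of its working place, the handle pointing to the press's right. Turned clockwise it meets a firm stop post: there the badge die is centred under the ram and the handle points straight to the front (-x of the press)
- turn_knob (a point): centre of the yellow ball (24 mm diameter) at the end of the turret's turning handle, 118 mm from turret_axis and 58 mm above the table. The handle is a level round steel rod, 10 mm thick, at that same height from 46 to 108 mm from the axis, with open space under it (base plate top at 20 mm, table at 0) and nothing above it
- loaded_die (a point): centre of the recess floor of the die cup that holds the red badge, 85 mm from turret_axis, 62 mm above the table; recess 59 mm wide and 6 mm deep. Its floor is a sprung pad that gives about 3 mm under the ram
- badge: red round badge with a white star, 55 mm diameter, 9 mm thick, lying loose in the recess of its die. Origin: centre of its underside, z up
- ram: steel ram with a round upper die (48 mm diameter), under the press head. Origin: centre of its underside, 113 mm above the table when up; the lever drives it down 45 mm on to the badge
- lever_axis (a point): centre of the press lever's level pivot pin, 12 mm behind the ram's axis and 190 mm above the table; the lever turns about the press's y axis in the upright plane y = 0 of the press
- lever_grip (a point): centre of the black ball (34 mm diameter) at the end of the press lever, 160 mm from lever_axis. The lever is a straight bar from the pivot to the ball (25 mm thick black sleeve on the part from 85 to 150 mm). Up, it points to the front and 50 degrees above level (ball about 313 mm above the table)
- lever (a joint): angle of the press lever, rad: 0 up (rest), 1.05 fully down at its firm stop (10 degrees below level, ball about 162 mm above the table, 146 mm in front of the ram's axis). A spring returns it up when let go; at the ball it takes about 2 N to start, 5 N near the bottom, and 9 N at the stop because the badge is squeezed over the last 0.07 rad
- done_badge: finished green badge, 55 mm diameter, 9 mm thick, lying on the table in front of the press; leave it. Origin: centre of its underside
- shell_tub: clear open tub of badge shells, 92 mm diameter, 55 mm high, left of the press; leave it. Origin: centre of its underside
- pine_cone: brown pine cone standing on its base, 48 mm diameter, 56 mm high, left of the press; leave it. Origin: centre of its underside
- glue: white glue bottle with blue band, blue cap and red tip, 64 mm diameter, 188 mm high, to the left; leave it. Origin: centre of its underside
- gift_box: decorated white and red gift box, 172 x 172 mm, 92 mm high with ornaments on the lid to 140 mm, to the right; leave it. Origin: centre of its underside
- scissors: scissors with orange handles lying flat, 170 mm long, 9 mm thick, to the left; leave them. Origin: the scissors' pivot, at table height, x towards the tips
Things that resemble listed ones, but are neither listed nor needed, are in the scene too. What is meant by the badge is not brown or orange, and is the smaller of those in its own colour.

How it is judged:
On the way, in this order (a step that is already met when the one before it is completed fails the run):
1. the badge die is under the press head, the turret against its stop (die centred within 4 mm) (horizontal distance between loaded_die and ram below 0.004 m and value of joint lever below 0.15 rad), for 0.2 s.
2. the lever is fully down and the upper die squeezes the badge in its die (value of joint lever above 1 rad and contact force between ram and badge above 5 N and horizontal distance between loaded_die and ram below 0.005 m), for 0.2 s.
At the end, for the whole second after the job is handed in: the badge die is centred under the ram within 5 mm, the lever is back up (within 0.06 rad), and the badge lies flat in its die (within 4 mm) (horizontal distance between loaded_die and ram below 0.005 m and value of joint lever below 0.06 rad and velocity of joint lever below 0.05 rad/s and distance between badge and loaded_die below 0.004 m and angle between badge's own z axis and vertical below 0.08 rad and linear speed of badge below 0.02 m/s); the robot touches nothing.
It fails at once if the lever is pressed (past 0.25 rad) while the badge die is over 10 mm off centre under the head (value of joint lever above 0.25 rad and horizontal distance between loaded_die and ram above 0.01 m).
It fails at once if the badge is lifted or knocked out of its die (distance between badge and loaded_die above 0.008 m).
It fails at once if another thing on the table is moved by more than 15 mm (distance of any of done_badge, shell_tub, pine_cone, glue, gift_box, scissors from where it was at the start of the episode above 0.015 m).
It also fails if it takes over 69 s, if anything falls off the work surface, if the arm or the gripper's body presses on something with over 40 N, if the wrist force passes 120 N, or if a joint passes its speed limit or range.

ROBOT

A 6-joint arm with a two-finger parallel gripper is mounted at the origin on the work surface. World frame = base frame: x ahead of the robot, y to its left, z up, the work surface at z = 0. Lengths are in m, angles in rad, forces in N, time in s.
With the tool pointing down it reaches from about 0.35 to 0.725 m from the base axis. Payload 6 kg.
Tool frame: the origin (TCP) lies at the very end of the fingers, on their centre line; the grasp point (between the pads) lies 19 mm behind it (r.pinch_z is the distance from the TCP to the grasp point, in m); z points along the fingers, y is the direction in which the jaws open and shut (so a half turn about z gives the same grasp; the last joint's range is limited). The gripper opens to 85 mm and grips with 20 to 120 N. Pads are 22 mm wide; open, the fingers measure 114 mm over their backs; the gripper's body (76 mm by 85 mm) begins 54 mm behind the grasp point. The pads swing forward as they close: fully open they stand 13 mm farther back than shut.
Start: joints at [1.56, 0.04, 0.085, 0, -1.615, -0.334], TCP at [0.203, 0.565, 0.231] pointing down, gripper open.
Joint ranges: [-2.56, 2.56], [-1.29, 2.01], [-1.08, 1.49], [-3.29, 1.98], [-2.81, -0.18], [-2.99, 2.99]. Speed limits (rad/s): [2.57, 2.57, 3.01, 3.14, 3.14, 3.14].

INTERFACE

Orientations are given as [roll, pitch, yaw] about the fixed x, y, z axes, in that order (R = Rz(yaw) Ry(pitch) Rx(roll)).
In Python, from cell import r, eyes gives the robot as it stands.
- The arm moves only by the shell command python3 -m pendant 'ROWS' [FORCE]. ROWS is JSON, a list of rows, each an object of numbers: "ax", "ay", "az": the turn, a rotation vector about the tool's x, y, z in units of 8 degrees (1.0 is 8 degrees); "dx", "dy", "dz": the shift along the tool's x, y, z in cm; "fingers": the finger opening in cm, from 0 to 8.54. A call has 1 to 20 rows; each row shifts and turns the commanded pose from where the row before left it, along the tool's axes as they then stand; what a row does not reach is not made up. A row lasts 1/8 s, in which the tool goes at most 62.5 mm and 10.7 degrees, less where a joint would pass 70% of its speed; a pose out of reach is approached as far as the arm can. A call with a gripper value outside its range is refused whole. The fingers move at their own pace and stop on an object; FORCE is the grip in N (left out, the last holds). Time passes only in rows, so rows that do not move let the fingers close. It gives the time, the measured TCP pose, the force and the opening at its end, in the units of the state.
- r.observe(): the state, without advancing time (a new reading comes with each control period).
- eyes.read_camera(name): name is "scene" or "top" or "wrist"; returns a dict with "img" (384x512x3 uint8, red, green, blue), "intrinsics" (3x3 intrinsics, pixels), "rvec" (rotation vector, rad) and "tvec" (3), from world to camera coordinates, as OpenCV has them; the wrist camera has in their place "mount" (4x4, takes a point from camera to tool coordinates, whose origin is the TCP and whose axes are the flange's). Camera axes: x right, y down, z forward; pixel columns grow to the right and rows downward; lengths in m; the calibration is good to about 2 mm. The wrist camera is an equidistant fisheye: a pixel r from the principal point sees the ray r / f radians off the axis. A picture is of the moment at which its call begins: read the wrist's pose just before it. There is no depth.
- r.close_job(): hands the job in, once; it reports no verdict.
The state is a dict: "time_s": time; "q": joint angles; "joint_velocities": joint speeds; "effort": joint torques, N m; "tool_pos": TCP position; "ee_rot": TCP orientation; "ft_force": force on the tool from outside, world axes, zero at the start; "ft_torque": the same for the moment, N m; "gripper_width": finger opening in m.
Only numpy, scipy, OpenCV 4.12 (cv2) and the standard library are available. Lean on these libraries where they do the work, as an engineer would, in place of code of your own. Each camera call takes 0.05 s, during which the arm holds its last target. There are 200 camera calls.

## Working session

There is one attempt and no reset: what is moved stays moved. The work goes in short steps, Python scripts to look and compute and a shell command to move; the robot and the scene stay as the last step left them, time stands still between calls to the robot, and variables do not carry over. Pictures are saved under pics/ and viewed, about 8 in all and at most 12, crops included, and the job is handed in when it is done.

```bash
ls; mkdir -p pics
python3 - <<'E'
from cell import r, eyes
import cv2
o=r.observe();print(o)
for n in("scene","top"):
    c=eyes.read_camera(n);cv2.imwrite(f"pics/{n}0.png",c["img"][:,:,::-1]);print(n,c["intrinsics"],c["rvec"],c["tvec"])
E
```

```text
pics
{'time_s': 0.0, 'q': array([ 1.55968775e+00,  4.08439054e-02,  8.37786299e-02, -4.44775006e-04,
       -1.61547039e+00, -3.33677210e-01]), 'joint_velocities': array([-0.00067163,  0.0009033 ,  0.00045915,  0.00043585, -0.00060655,
        0.00057127]), 'effort': array([ 3.36377152e-04, -3.68201530e+01,  3.47415090e+01,  6.93218127e+00,
       -5.22238013e-03, -9.90377828e-06]), 'tool_pos': array([0.202628  , 0.5644053 , 0.23024666]), 'ee_rot': array([ 3.13980371e+00, -1.49810436e-04, -3.44766179e-01]), 'ft_force': array([ 0.4908767 ,  0.27314219, -0.30502723]), 'ft_torque': array([ 0.02468786, -0.01162045,  0.01874482]), 'gripper_width': 0.08538920979254379}
scene [[366.78737997   0.         255.46487356]
 [  0.         366.78737997 192.46290889]
 [  0.           0.           1.        ]] [ 1.78289977  1.59629733 -0.77146112] [-0.00472796 -0.13958409  1.68936291]
top [[491.95954516   0.         259.14112257]
 [  0.         491.95954516 188.26785638]
 [  0.           0.           1.        ]] [ 2.13810279 -2.10052963  0.2185112 ] [-0.05390262  0.53394231  1.51825015]
```

Run:
```python
import cv2,numpy as np
a=cv2.imread("pics/scene0.png");b=cv2.imread("pics/top0.png")
cv2.imwrite("pics/s1.png",cv2.resize(a,(800,600),interpolation=cv2.INTER_CUBIC));cv2.imwrite("pics/t1.png",cv2.resize(b,(800,600),interpolation=cv2.INTER_CUBIC))
```

```text
(no output)
```

View pics/s1.png

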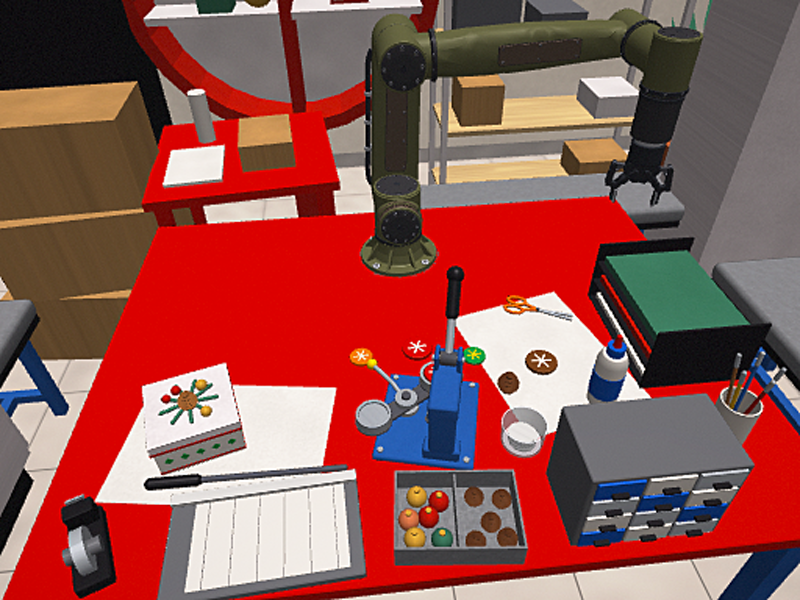

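View pics/t1.png

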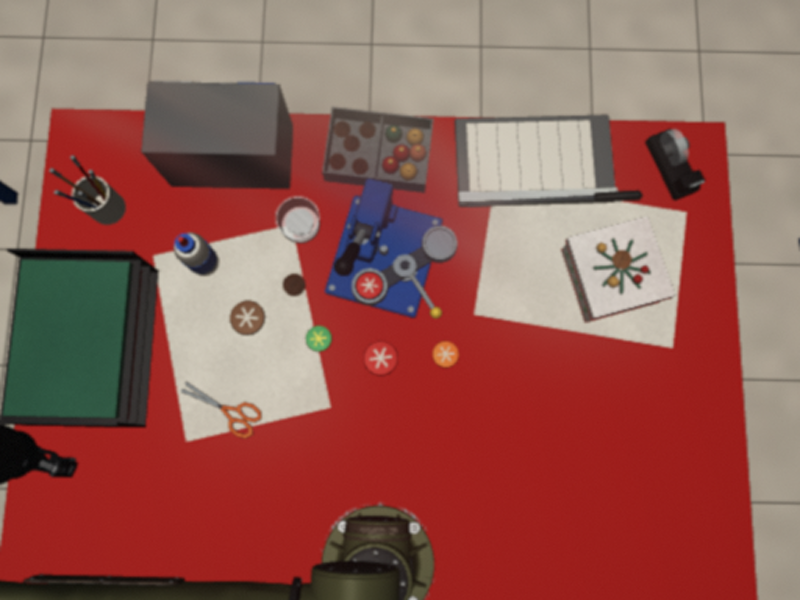

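The scene view is taken from behind the press, with the robot at the back. In the top view (800x600) the press is at about (385,245), the loaded die at (369,285), the pivot at (404,265), the yellow knob at (436,312) and the lever ball near (344,267). The loose green, red and orange badges lie in front of the press.

Run:
```python
import cv2,numpy as np
b=cv2.imread("pics/top0.png")[105:215,195:305]
a=cv2.imread("pics/scene0.png")[160:305,215:325]
b=cv2.resize(b,(550,550),interpolation=cv2.INTER_CUBIC);cv2.imwrite("pics/t2.png",b)
a=cv2.resize(a,None,fx=4,fy=4,interpolation=cv2.INTER_CUBIC);cv2.imwrite("pics/s2.png",a);print(a.shape)
```

```text
(580, 440, 3)
```

View pics/t2.png

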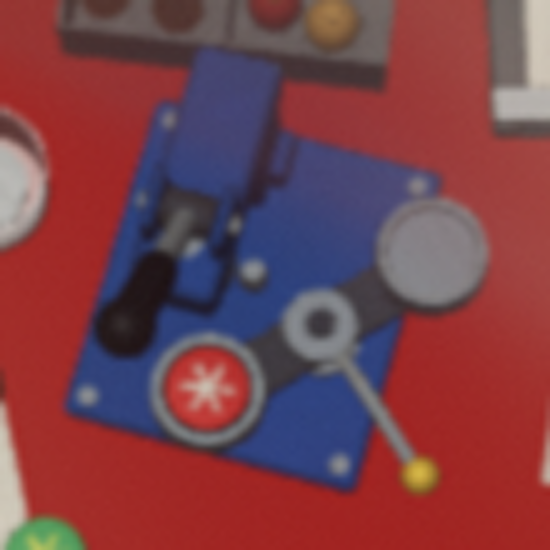

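View pics/s2.png

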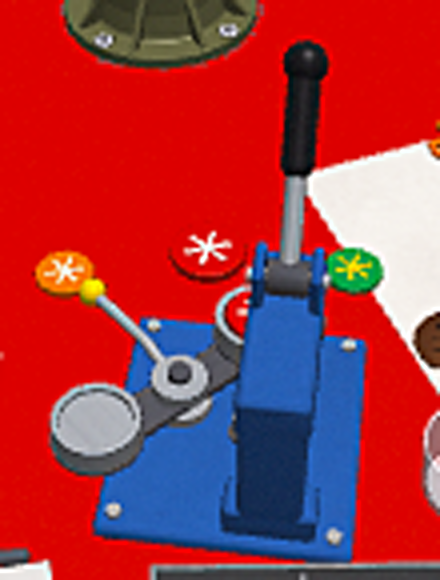

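The top crop shows the loaded die at (208,390), pivot (320,323), empty die (432,252), knob (420,475), lever ball (125,335), and base screws at (88,395), (340,464), (417,185) and (168,118). The scene crop shows the knob at (92,291), pivot (180,373), lever ball (305,61), and the screws at (348,345), (154,324), (112,511) and (335,537).

```bash
cat > geo.py <<'E'
import numpy as np,cv2
from scipy.optimize import least_squares
K=lambda f,cx,cy:np.array([[f,0,cx],[0,f,cy],[0,0,1.]])
cams={'s':(K(366.78737997,255.46487356,192.46290889),np.array([1.78289977,1.59629733,-0.77146112]),np.array([-0.00472796,-0.13958409,1.68936291])),
 't':(K(491.95954516,259.14112257,188.26785638),np.array([2.13810279,-2.10052963,0.2185112]),np.array([-0.05390262,0.53394231,1.51825015]))}
def proj(c,P):
    k,r,t=cams[c];return cv2.projectPoints(np.array(P,float).reshape(-1,1,3),r,t,k,None)[0].reshape(-1,2)
def tri(ps,pt):
    f=lambda X:np.r_[proj('s',X)[0]-ps,proj('t',X)[0]-pt]
    s=least_squares(f,[.5,0,.1]);return s.x,s.fun
S=lambda x,y:np.array([(x+.5)/4-.5+215,(y+.5)/4-.5+160])
T=lambda x,y:np.array([(x+.5)/5-.5+195,(y+.5)/5-.5+105])
E
python3 - <<'E'
from geo import *
np.set_printoptions(precision=4,suppress=True)
F={'knob':((92,291),(420,475)),'pivot':((180,373),(320,323)),'ball':((305,61),(125,335)),'empty':((96,420),(432,252)),
'fr':((154,324),(340,464)),'fl':((348,345),(88,395)),'br':((112,511),(417,185)),'bl':((335,537),(168,118))}
for k,(s,t) in F.items():print(k,*tri(S(*s),T(*t)))
# global fit: press x,y,yaw, turret angle
def model(p):
    x,y,a,th=p
    M=lambda v,o=(0,0),b=a:np.array([o[0]+v[0]*np.cos(b)-v[1]*np.sin(b),o[1]+v[0]*np.sin(b)+v[1]*np.cos(b)])
    piv=M((0,-.085),(x,y)); g=M((.012-.16*np.cos(np.radians(50)),0),(x,y))
    return dict(knob=[*M((-.118,0),piv,a+th),.058],ball=[*g,.3126],empty=[*M((0,-.085),piv,a+th),.068],die=[*M((0,.085),piv,a+th),.070],pivot=[*piv,.075])
def res(p):
    m=model(p);o=[]
    for k in('knob','ball','empty'):o+=[proj('s',m[k])[0]-S(*F[k][0]),proj('t',m[k])[0]-T(*F[k][1])]
    o.append(proj('t',m['die'])[0]-T(208,390))
    return np.concatenate(o)
s=least_squares(res,[.55,0,0,1.]);print(s.x,s.fun);print({k:np.round(v,4) for k,v in model(s.x).items()})
E
```

```text
knob [ 0.4977 -0.1062  0.0618] [-0.1246  0.0028 -0.1145 -0.0065]
pivot [ 0.5961 -0.041   0.0593] [-0.1788  0.008  -0.1759 -0.0166]
ball [0.5258 0.0636 0.3138] [-0.1935  0.0163 -0.1726 -0.0279]
empty [ 0.6425 -0.1121  0.0669] [-0.1892  0.0043 -0.1942 -0.011 ]
fr [ 0.5103 -0.0553  0.0272] [-0.3037  0.0117 -0.2816 -0.0235]
fl [0.5531 0.1085 0.0258] [ 0.0127 -0.0011  0.012   0.002 ]
br [ 0.6993 -0.1047  0.0263] [ 0.0773 -0.0021  0.0831  0.0053]
bl [0.7424 0.0613 0.0266] [ 0.1822 -0.015   0.1995  0.0315]
[ 0.6148  0.0418 -0.2344  0.8231] [-0.1363  0.6101 -0.1128  0.4529 -0.4144  0.4831  0.1403 -0.1608 -0.0408
 -0.2895 -0.3434 -0.0469 -0.3862  0.1741]
{'knob': array([ 0.4969, -0.1064,  0.058 ]), 'ball': array([0.5265, 0.0629, 0.3126]), 'empty': array([ 0.6423, -0.1116,  0.068 ]), 'die': array([0.5479, 0.0298, 0.07  ]), 'pivot': array([ 0.5951, -0.0409,  0.075 ])}
```

```bash
python3 -m pendant '[{"az":-0.72,"fingers":0},{"dx":3,"dy":3.95},{"dx":3,"dy":3.95},{"dx":3,"dy":3.95},{"dx":3,"dy":3.95},{"dx":3,"dy":3.95},{"dx":3,"dy":3.95},{"dx":3,"dy":3.95},{"dx":3,"dy":3.95},{"dx":1.7,"dy":4.7},{"dx":1.7,"dy":4.7},{"dx":1.7,"dy":4.7},{"dx":1.7,"dy":4.7},{"dx":1.7,"dy":4.7},{"dx":1.7,"dy":4.7},{}]' 30
cat >> geo.py <<'E'
O=np.array([.6148,.0418]);A=-.244
def pf(w): # world xy -> press frame
    d=np.array(w[:2])-O;c,s=np.cos(A),np.sin(A);return np.array([d@[c,s],d@[-s,c]])
def st():
    from cell import r
    o=r.observe();print('t %.2f'%o['time_s'],'tcp',o['tool_pos'].round(4),o['ee_rot'].round(3),'press',pf(o['tool_pos']).round(4),'F',o['ft_force'].round(1),'q',o['q'].round(2),'w',round(o['gripper_width'],4))
E
python3 -c "import geo;geo.st()"
```

```text
t 0.10 tcp [0.2026 0.5644 0.2304] [ 3.14  -0.    -0.345] press [-0.5262  0.4076] F [0.1 0.6 0.9] q [ 1.56  0.04  0.08 -0.   -1.62 -0.33] w 0.0851invalid input at $[0]: expected keys ax, ay, az, dx, dy, dz, fingers
```

```bash
python3 -m pendant '[{"ax":0,"ay":0,"az":-0.72,"dx":0,"dy":0,"dz":0,"fingers":0},{"ax":0,"ay":0,"az":0,"dx":3,"dy":3.95,"dz":0,"fingers":0},{"ax":0,"ay":0,"az":0,"dx":3,"dy":3.95,"dz":0,"fingers":0},{"ax":0,"ay":0,"az":0,"dx":3,"dy":3.95,"dz":0,"fingers":0},{"ax":0,"ay":0,"az":0,"dx":3,"dy":3.95,"dz":0,"fingers":0},{"ax":0,"ay":0,"az":0,"dx":3,"dy":3.95,"dz":0,"fingers":0},{"ax":0,"ay":0,"az":0,"dx":3,"dy":3.95,"dz":0,"fingers":0},{"ax":0,"ay":0,"az":0,"dx":3,"dy":3.95,"dz":0,"fingers":0},{"ax":0,"ay":0,"az":0,"dx":3,"dy":3.95,"dz":0,"fingers":0},{"ax":0,"ay":0,"az":0,"dx":1.7,"dy":4.7,"dz":0,"fingers":0},{"ax":0,"ay":0,"az":0,"dx":1.7,"dy":4.7,"dz":0,"fingers":0},{"ax":0,"ay":0,"az":0,"dx":1.7,"dy":4.7,"dz":0,"fingers":0},{"ax":0,"ay":0,"az":0,"dx":1.7,"dy":4.7,"dz":0,"fingers":0},{"ax":0,"ay":0,"az":0,"dx":1.7,"dy":4.7,"dz":0,"fingers":0},{"ax":0,"ay":0,"az":0,"dx":1.7,"dy":4.7,"dz":0,"fingers":0},{"ax":0,"ay":0,"az":0,"dx":0,"dy":0,"dz":0,"fingers":0}]' 30
python3 -c "import geo;geo.st()"
```

```text
time_s: 2.1
tool_pos: [0.3894, -0.1012, 0.2308]
ee_rot: [3.141, 0.001, -0.251]
ft_force: [1.1, 0.4, -0.1]
gripper_width: -0.0002
t 2.10 tcp [ 0.3894 -0.1012  0.2308] [ 3.141e+00  1.000e-03 -2.510e-01] press [-0.1842 -0.1932] F [ 1.1  0.4 -0.1] q [ 0.26 -0.51 -0.37  0.   -1.71  1.06] w -0.0002
```

```bash
python3 -m pendant '[{"ax":0,"ay":0,"az":0,"dx":3.6,"dy":-0.3,"dz":0,"fingers":0},{"ax":0,"ay":0,"az":0,"dx":3.6,"dy":-0.3,"dz":0,"fingers":0},{"ax":0,"ay":0,"az":0,"dx":3.6,"dy":-0.3,"dz":0,"fingers":0},{"ax":0,"ay":0,"az":0,"dx":3.5,"dy":-0.3,"dz":0,"fingers":0},{"ax":0,"ay":0,"az":0,"dx":0,"dy":0,"dz":4,"fingers":0},{"ax":0,"ay":0,"az":0,"dx":0,"dy":0,"dz":4,"fingers":0},{"ax":0,"ay":0,"az":0,"dx":0,"dy":0,"dz":4,"fingers":0},{"ax":0,"ay":0,"az":0,"dx":0,"dy":0,"dz":0,"fingers":0}]'
python3 - <<'E'
import geo,cv2;geo.st()
from cell import eyes
c=eyes.read_camera("wrist");cv2.imwrite("pics/w0.png",c["img"][:,:,::-1])
c=eyes.read_camera("top");b=c["img"][105:215,195:305,::-1];b=cv2.resize(b,(500,500),interpolation=cv2.INTER_CUBIC)
w=cv2.imread("pics/w0.png");w=cv2.resize(w,None,fx=.58,fy=.58)
import numpy as np
o=np.zeros((500,800,3),np.uint8);o[:,:500]=b;o[:w.shape[0],500:500+w.shape[1]]=w[:,:300];cv2.imwrite("pics/c1.png",o)
E
```

```text
time_s: 3.1
tool_pos: [0.5296, -0.1202, 0.1078]
ee_rot: [3.14, 0.007, -0.243]
ft_force: [0.2, -0.1, 0.7]
gripper_width: -0.0002
t 3.10 tcp [ 0.5296 -0.1202  0.1078] [ 3.14   0.007 -0.243] press [-0.0436 -0.1778] F [ 0.2 -0.1  0.7] q [ 0.15 -0.08 -0.26 -0.   -1.4   1.18] w -0.0002
```

View pics/c1.png

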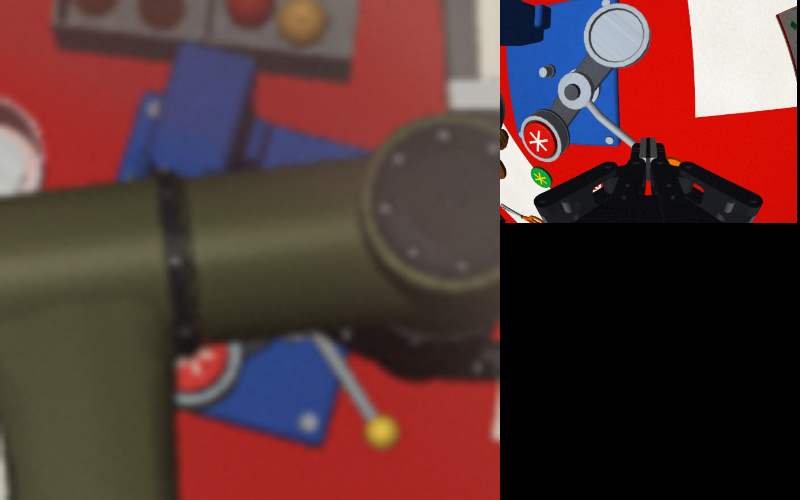

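The top view shows the forearm crossing above the press near the lever. The wrist view shows the fingertips to the right of the rod. Before descending I'll check clearance to the lever in the scene view.

Run:
```python
from cell import eyes
import cv2
c=eyes.read_camera("scene");a=c["img"][0:300,150:400,::-1];cv2.imwrite("pics/s3.png",cv2.resize(a,(500,600),interpolation=cv2.INTER_CUBIC))
```

```text
(no output)
```

View pics/s3.png

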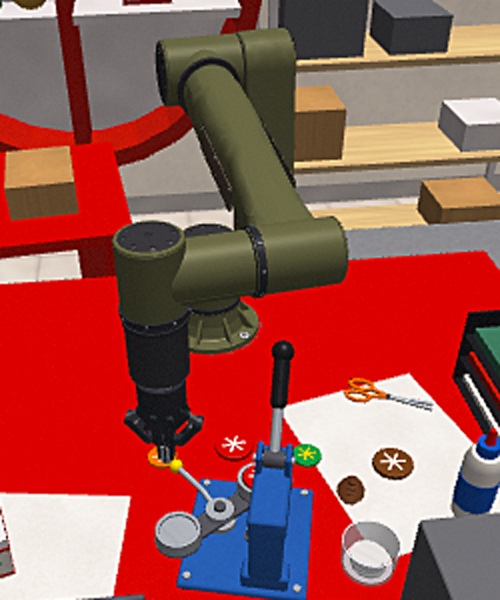

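The scene view shows a horizontal wrist link reaching left above the lever ball at (283,350). I'll triangulate its height from its black ring, scene (258,261) and top (178,258).

Run:
```python
from geo import *
print(tri(np.array([258/2+150,261/2]),np.array([178*.22+195,258*.22+105])))
for s in (228,294):
  for t in (172,345):
    print(s,t,tri(np.array([258/2+150,s/2]),np.array([178*.22+195,t*.22+105])))
X=tri(np.array([258/2+150,261/2]),np.array([178*.22+195,258*.22+105]))[0]
for dz in(.04,.05,.06,.07):print(dz,[proj('s',X+[0,0,d])[0] for d in(dz,-dz)],proj('t',X+[dz,0,0]),proj('t',X-[dz,0,0]))
```

```text
(array([0.51601137, 0.02178377, 0.46148327]), array([-1.92876735,  0.13989571, -1.66796089, -0.23592375]))
228 172 (array([0.54330253, 0.01839452, 0.52577007]), array([-1.27466138,  0.0953237 , -1.11716926, -0.16233009]))
228 345 (array([0.46505927, 0.02306398, 0.48414251]), array([-3.99139657,  0.28525201, -3.2759339 , -0.45738847]))
294 172 (array([0.56795523, 0.01986047, 0.44210268]), array([ 0.0790277 , -0.00580782,  0.0720306 ,  0.01030679]))
294 345 (array([0.48551426, 0.02556661, 0.38850774]), array([-2.57724385,  0.1813674 , -2.19976477, -0.30301052]))
0.04 [array([277.32035707, 117.44799416]), array([276.8345282 , 143.17412238])] [[232.9548522  145.30312164]] [[232.02290682 177.96651024]]
0.05 [array([277.3846941 , 114.04115109]), array([276.77718453, 146.21064517])] [[233.06958304 141.28196561]] [[231.90462118 182.11225738]]
0.06 [array([277.44988629, 110.58902448]), array([276.72054678, 149.20978782])] [[233.18392881 137.27430537]] [[231.78593039 186.27220439]]
0.07 [array([277.51595082, 107.09070542]), array([276.66460198, 152.17223633])] [[233.29789146 133.28007308]] [[231.66683236 190.44642437]]
```

```bash
python3 -m pendant '[{"ax":0,"ay":0,"az":0,"dx":0,"dy":0,"dz":2,"fingers":0},{"ax":0,"ay":0,"az":0,"dx":0,"dy":0,"dz":2,"fingers":0},{"ax":0,"ay":0,"az":0,"dx":0,"dy":0,"dz":2,"fingers":0},{"ax":0,"ay":0,"az":0,"dx":-0.5,"dy":-0.4,"dz":0,"fingers":0},{"ax":0,"ay":0,"az":0,"dx":-0.5,"dy":-0.4,"dz":0,"fingers":0},{"ax":0,"ay":0,"az":0,"dx":-0.4,"dy":-0.3,"dz":0,"fingers":0},{"ax":0,"ay":0,"az":0,"dx":-0.4,"dy":-0.3,"dz":0,"fingers":0},{"ax":0,"ay":0,"az":0,"dx":-0.4,"dy":-0.3,"dz":0,"fingers":0},{"ax":0,"ay":0,"az":0,"dx":-0.4,"dy":-0.3,"dz":0,"fingers":0},{"ax":0,"ay":0,"az":0,"dx":-0.35,"dy":-0.35,"dz":0,"fingers":0},{"ax":0,"ay":0,"az":0,"dx":-0.35,"dy":-0.35,"dz":0,"fingers":0}]' 
python3 -c "import geo;geo.st()"
```

```text
time_s: 4.62
tool_pos: [0.5059, -0.0868, 0.0512]
ee_rot: [3.141, 0.0, -0.244]
ft_force: [1.6, -0.5, 1.0]
gripper_width: -0.0001
t 4.62 tcp [ 0.5059 -0.0868  0.0512] [ 3.141  0.    -0.244] press [-0.0746 -0.1511] F [ 1.6 -0.5  1. ] q [ 0.22 -0.14 -0.42  0.   -1.29  1.1 ] w -0.0001
```

```bash
python3 -m pendant '[{"ax":0,"ay":0,"az":0,"dx":-0.35,"dy":-0.4,"dz":0.2,"fingers":0},{"ax":0,"ay":0,"az":0,"dx":-0.35,"dy":-0.4,"dz":0.1,"fingers":0},{"ax":0,"ay":0,"az":0,"dx":-0.3,"dy":-0.4,"dz":0,"fingers":0},{"ax":0,"ay":0,"az":0,"dx":-0.3,"dy":-0.4,"dz":0,"fingers":0},{"ax":0,"ay":0,"az":0,"dx":-0.25,"dy":-0.45,"dz":0,"fingers":0},{"ax":0,"ay":0,"az":0,"dx":-0.25,"dy":-0.45,"dz":0,"fingers":0},{"ax":0,"ay":0,"az":0,"dx":-0.2,"dy":-0.45,"dz":0,"fingers":0},{"ax":0,"ay":0,"az":0,"dx":-0.2,"dy":-0.45,"dz":0,"fingers":0}]'
python3 - <<'E'
import geo,cv2;geo.st()
from cell import eyes
c=eyes.read_camera("wrist");cv2.imwrite("pics/w1.png",c["img"][:,:,::-1])
E
```

```text
time_s: 5.62
tool_pos: [0.493, -0.0484, 0.0484]
ee_rot: [3.141, -0.0, -0.244]
ft_force: [1.4, -2.6, 0.2]
gripper_width: 0.0001
t 5.62 tcp [ 0.493  -0.0484  0.0484] [ 3.141 -0.    -0.244] press [-0.0964 -0.117 ] F [ 1.4 -2.6  0.2] q [ 0.31 -0.19 -0.47  0.   -1.29  1.02] w 0.0001
```

View pics/w1.png

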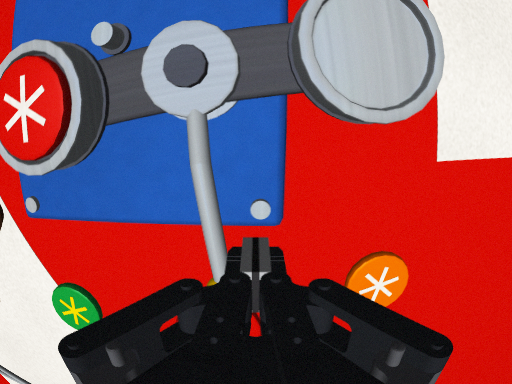

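The wrist view shows the fingertips at about (255,245) pushing the right side of the rod near the knob. The bar has not yet reached the stop post at (105,38). I'll go on in small steps and watch the force.

```bash
python3 -m pendant '[{"ax":0,"ay":0,"az":0,"dx":-0.1,"dy":-0.4,"dz":0,"fingers":0},{"ax":0,"ay":0,"az":0,"dx":-0.1,"dy":-0.4,"dz":0,"fingers":0},{"ax":0,"ay":0,"az":0,"dx":0,"dy":0,"dz":0,"fingers":0}]'; python3 -c "import geo;geo.st()"
python3 -m pendant '[{"ax":0,"ay":0,"az":0,"dx":-0.05,"dy":-0.2,"dz":0,"fingers":0},{"ax":0,"ay":0,"az":0,"dx":0,"dy":0,"dz":0,"fingers":0}]'; python3 -c "import geo;geo.st()"
```

```text
time_s: 6.05
tool_pos: [0.4929, -0.0401, 0.0482]
ee_rot: [-3.141, 0.0, -0.244]
ft_force: [-0.1, -0.1, 0.1]
gripper_width: 0.0001
t 6.05 tcp [ 0.4929 -0.0401  0.0482] [-3.141  0.    -0.244] press [-0.0985 -0.1089] F [-0.1 -0.1  0.1] q [ 0.33 -0.19 -0.47 -0.   -1.29  1.  ] w 0.0001
time_s: 6.3
tool_pos: [0.493, -0.0383, 0.0482]
ee_rot: [-3.142, 0.0, -0.244]
ft_force: [-0.6, -0.9, -0.6]
gripper_width: 0.0002
t 6.30 tcp [ 0.493  -0.0383  0.0482] [-3.142  0.    -0.244] press [-0.0989 -0.1072] F [-0.6 -0.9 -0.6] q [ 0.33 -0.19 -0.47 -0.   -1.29  1.  ] w 0.0002
```

```bash
for i in 1 2; do python3 -m pendant '[{"ax":0,"ay":0,"az":0,"dx":-0.05,"dy":-0.2,"dz":0,"fingers":0},{"ax":0,"ay":0,"az":0,"dx":0,"dy":0,"dz":0,"fingers":0}]' | grep -E "tool_pos|force"; done
python3 - <<'E'
import geo,cv2;geo.st()
from cell import eyes
c=eyes.read_camera("wrist");cv2.imwrite("pics/w2.png",c["img"][:,:,::-1])
E
```

```text
tool_pos: [0.4931, -0.0362, 0.0483]
ft_force: [-0.0, -0.8, -0.7]
tool_pos: [0.4931, -0.0342, 0.0484]
ft_force: [0.8, -1.2, -0.8]
t 6.80 tcp [ 0.4931 -0.0342  0.0484] [-3.142 -0.    -0.244] press [-0.0997 -0.1031] F [ 0.8 -1.2 -0.8] q [ 0.34 -0.19 -0.47  0.   -1.29  0.99] w 0.0
```

View pics/w2.png

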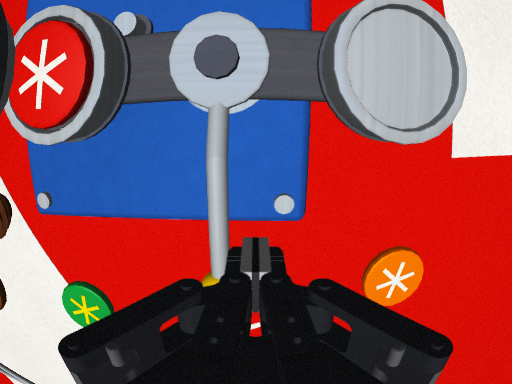

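The bar is almost at the post, the rod is nearly straight to the front, and there is no stop force yet. I'll keep going in 1–2 mm steps.

```bash
for i in 1 2 3; do python3 -m pendant '[{"ax":0,"ay":0,"az":0,"dx":0,"dy":-0.15,"dz":0,"fingers":0},{"ax":0,"ay":0,"az":0,"dx":0,"dy":0,"dz":0,"fingers":0}]' | grep -E "tool_pos|force"; done; python3 -c "import geo;geo.st()"
```

```text
tool_pos: [0.4932, -0.0335, 0.0483]
ft_force: [-0.5, -4.3, 1.5]
tool_pos: [0.4933, -0.033, 0.0484]
ft_force: [-0.8, -9.4, 0.3]
tool_pos: [0.4933, -0.0326, 0.0483]
ft_force: [-1.3, -13.0, -0.0]
t 7.60 tcp [ 0.4933 -0.0326  0.0483] [ 3.136e+00  1.000e-03 -2.450e-01] press [-0.0999 -0.1016] F [ -1.3 -13.   -0. ] q [ 0.35 -0.19 -0.47  0.   -1.3   0.98] w -0.0001
```

The stop is met: the force rises to 13 N with no further travel. I'll back off, check the turret with the wrist camera, rise and go over to the lever.

```bash
python3 -m pendant '[{"ax":0,"ay":0,"az":0,"dx":0,"dy":0,"dz":0,"fingers":0},{"ax":0,"ay":0,"az":0,"dx":0,"dy":0.3,"dz":0,"fingers":0},{"ax":0,"ay":0,"az":0,"dx":0,"dy":0.7,"dz":0,"fingers":0},{"ax":0,"ay":0,"az":0,"dx":0,"dy":1,"dz":0,"fingers":0},{"ax":0,"ay":0,"az":0,"dx":0,"dy":0,"dz":-4,"fingers":0},{"ax":0,"ay":0,"az":0,"dx":0,"dy":0,"dz":-5,"fingers":0},{"ax":0,"ay":0,"az":0,"dx":0,"dy":0,"dz":-5,"fingers":0},{"ax":0,"ay":0,"az":0,"dx":0,"dy":0,"dz":0,"fingers":0}]'
python3 - <<'E'
import geo,cv2;geo.st()
from cell import eyes
c=eyes.read_camera("wrist");cv2.imwrite("pics/w3.png",c["img"][:,:,::-1]);print(c['intrinsics'],c['mount'])
E
python3 -m pendant '[{"ax":0,"ay":0,"az":0,"dx":0,"dy":0,"dz":-5,"fingers":0},{"ax":0,"ay":0,"az":0,"dx":0,"dy":0,"dz":-5,"fingers":0},{"ax":0,"ay":0,"az":0,"dx":0,"dy":0,"dz":-5,"fingers":0},{"ax":0,"ay":0,"az":0,"dx":0,"dy":0,"dz":-5,"fingers":0},{"ax":0,"ay":0,"az":0,"dx":0,"dy":0,"dz":0,"fingers":0}]'; python3 -c "import geo;geo.st()"
```

```text
time_s: 8.6
tool_pos: [0.4912, -0.0494, 0.1933]
ee_rot: [-3.138, -0.008, -0.244]
ft_force: [0.7, 0.5, -1.3]
gripper_width: -0.0003
t 8.60 tcp [ 0.4912 -0.0494  0.1933] [-3.138 -0.008 -0.244] press [-0.0979 -0.1184] F [ 0.7  0.5 -1.3] q [ 0.31 -0.26 -0.26  0.   -1.56  1.02] w -0.0003
[[297.31863964   0.         255.13272201]
 [  0.         297.31863964 195.57152941]
 [  0.           0.           1.        ]] [[ 1.94572440e-04 -9.53208978e-01 -3.02312101e-01  7.56486688e-02]
 [ 9.99998718e-01 -2.94953309e-04  1.57361989e-03  6.44859914e-04]
 [-1.58915656e-03 -3.02312019e-01  9.53207699e-01 -1.42455510e-01]
 [ 0.00000000e+00  0.00000000e+00  0.00000000e+00  1.00000000e+00]]
time_s: 9.28
tool_pos: [0.4899, -0.0496, 0.3914]
ee_rot: [-3.14, -0.005, -0.245]
ft_force: [0.6, 0.5, -1.1]
gripper_width: -0.0001
t 9.28 tcp [ 0.4899 -0.0496  0.3914] [-3.14  -0.005 -0.245] press [-0.0991 -0.1189] F [ 0.6  0.5 -1.1] q [ 0.31 -0.17  0.18  0.   -1.92  1.02] w -0.0001
```

View pics/w3.png

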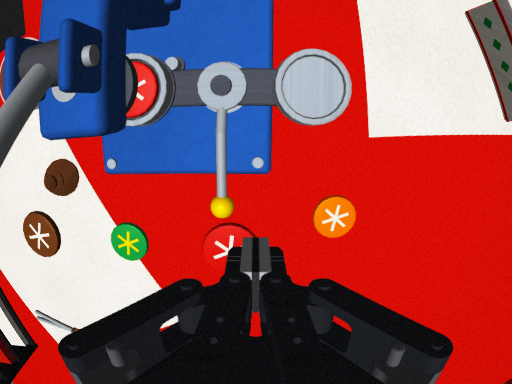

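The handle points straight to the front, knob at (222,207) and hub at (221,86), with the bar against the post and the badge in its die under the head. A quick cross-check of the press frame from this view follows.

Run:
```python
from geo import *
from scipy.spatial.transform import Rotation as R
M=np.array([[1.9457e-04,-9.53209e-01,-3.02312e-01,7.56487e-02],[1,-2.9495e-04,1.57362e-03,6.4486e-04],[-1.58916e-03,-3.02312e-01,9.53208e-01,-1.424555e-01]])
W=R.from_euler('xyz',[-3.138,-.008,-.244]).as_matrix();t=np.array([.4912,-.0494,.1933])
for n,u,v,z in(('knob',222,207,.058),('hub',221,86,.075),('empty',313,87,.068),('fr',258,163,.022),('fl',111,164,.022)):
    p=np.array([u-255.13,v-195.57]);r=np.hypot(*p);th=r/297.3186
    ray=W@(M[:,:3]@np.r_[p/r*np.sin(th),np.cos(th)]);c=W@M[:,3]+t
    X=c+ray*(z-c[2])/ray[2];print(n,X.round(4),pf(X).round(4))
```

```text
knob [ 0.4764 -0.0123  0.058 ] [-0.1212 -0.086 ]
hub [ 0.5885 -0.0438  0.075 ] [-0.0048 -0.0895]
empty [ 0.5693 -0.1228  0.068 ] [-0.0044 -0.1708]
fr [ 0.5041 -0.0563  0.022 ] [-0.0837 -0.122 ]
fl [0.5472 0.1094 0.022 ] [-0.0819  0.0493]
```

```bash
python3 -m pendant '[{"ax":0,"ay":0,"az":0,"dx":2.2,"dy":-3.9,"dz":0,"fingers":0},{"ax":0,"ay":0,"az":0,"dx":2.2,"dy":-3.9,"dz":0,"fingers":0},{"ax":0,"ay":0,"az":0,"dx":2.2,"dy":-3.9,"dz":0,"fingers":0},{"ax":0,"ay":0,"az":0,"dx":0,"dy":0,"dz":3,"fingers":0},{"ax":0,"ay":0,"az":0,"dx":0,"dy":0,"dz":3,"fingers":0},{"ax":0,"ay":0,"az":0,"dx":0,"dy":0,"dz":2.5,"fingers":0},{"ax":0,"ay":0,"az":0,"dx":0,"dy":0,"dz":0,"fingers":0}]'
python3 - <<'E'
import geo,cv2,numpy as np;geo.st()
from cell import eyes
w=eyes.read_camera("wrist")["img"][:,:,::-1]
s=eyes.read_camera("scene")["img"][90:282,200:340,::-1]
s=cv2.resize(s,(280,384),interpolation=cv2.INTER_CUBIC);cv2.imwrite("pics/c2.png",np.hstack([w,s]))
E
```

```text
time_s: 10.15
tool_pos: [0.5806, 0.0482, 0.2993]
ee_rot: [3.139, 0.006, -0.244]
ft_force: [-0.6, 0.7, 1.5]
gripper_width: 0.0002
t 10.15 tcp [0.5806 0.0482 0.2993] [ 3.139  0.006 -0.244] press [-0.0347 -0.002 ] F [-0.6  0.7  1.5] q [ 0.43  0.02  0.19 -0.   -1.75  0.9 ] w 0.0002
```

View pics/c2.png

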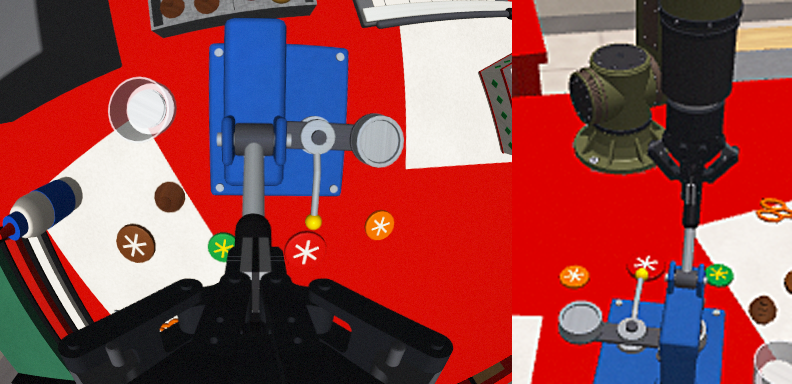

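The fingertips (255,245) lie centred over the lever (253,200), clear of it, and in the scene view they sit just behind its sleeve. Now I'll make contact and start the lever down along its arc.

```bash
python3 -m pendant '[{"ax":0,"ay":0,"az":0,"dx":-0.3,"dy":0,"dz":0.25,"fingers":0},{"ax":0,"ay":0,"az":0,"dx":-0.3,"dy":0,"dz":0.25,"fingers":0},{"ax":0,"ay":0,"az":0,"dx":-0.3,"dy":0,"dz":0.25,"fingers":0},{"ax":0,"ay":0,"az":0,"dx":-0.4,"dy":0,"dz":0.35,"fingers":0},{"ax":0,"ay":0,"az":0,"dx":0,"dy":0,"dz":0,"fingers":0}]'; python3 -c "import geo;geo.st()"
```

```text
time_s: 10.88
tool_pos: [0.5687, 0.0515, 0.2922]
ee_rot: [3.141, 0.0, -0.244]
ft_force: [0.5, 0.7, 0.0]
gripper_width: 0.0004
t 10.88 tcp [0.5687 0.0515 0.2922] [ 3.141  0.    -0.244] press [-0.0471 -0.0018] F [0.5 0.7 0. ] q [ 0.44 -0.02  0.13 -0.   -1.73  0.89] w 0.0004
```

```bash
python3 -m pendant '[{"ax":0,"ay":0,"az":0,"dx":-0.55,"dy":0,"dz":0.45,"fingers":0},{"ax":0,"ay":0,"az":0,"dx":-0.55,"dy":0,"dz":0.45,"fingers":0},{"ax":0,"ay":0,"az":0,"dx":-0.55,"dy":0,"dz":0.45,"fingers":0},{"ax":0,"ay":0,"az":0,"dx":-0.45,"dy":0,"dz":0.55,"fingers":0},{"ax":0,"ay":0,"az":0,"dx":-0.45,"dy":0,"dz":0.55,"fingers":0},{"ax":0,"ay":0,"az":0,"dx":0,"dy":0,"dz":0,"fingers":0}]'; python3 -c "import geo;geo.st()"
```

```text
time_s: 11.62
tool_pos: [0.5437, 0.0577, 0.2673]
ee_rot: [3.141, 0.001, -0.244]
ft_force: [0.2, 0.7, 2.8]
gripper_width: 0.0001
t 11.62 tcp [0.5437 0.0577 0.2673] [ 3.141e+00  1.000e-03 -2.440e-01] press [-0.0729 -0.0018] F [0.2 0.7 2.8] q [ 0.47 -0.09  0.02 -0.   -1.68  0.85] w 0.0001
```

```bash
python3 -m pendant '[{"ax":0,"ay":0,"az":0,"dx":-0.4,"dy":0,"dz":0.6,"fingers":0},{"ax":0,"ay":0,"az":0,"dx":-0.4,"dy":0,"dz":0.6,"fingers":0},{"ax":0,"ay":0,"az":0,"dx":-0.4,"dy":0,"dz":0.6,"fingers":0},{"ax":0,"ay":0,"az":0,"dx":-0.3,"dy":0,"dz":0.6,"fingers":0},{"ax":0,"ay":0,"az":0,"dx":-0.25,"dy":0,"dz":0.65,"fingers":0},{"ax":0,"ay":0,"az":0,"dx":-0.25,"dy":0,"dz":0.65,"fingers":0},{"ax":0,"ay":0,"az":0,"dx":-0.25,"dy":0,"dz":0.7,"fingers":0},{"ax":0,"ay":0,"az":0,"dx":-0.15,"dy":0,"dz":0.7,"fingers":0},{"ax":0,"ay":0,"az":0,"dx":-0.15,"dy":0,"dz":0.7,"fingers":0},{"ax":0,"ay":0,"az":0,"dx":-0.1,"dy":0,"dz":0.7,"fingers":0},{"ax":0,"ay":0,"az":0,"dx":0,"dy":0,"dz":0,"fingers":0}]'; python3 -c "import geo;geo.st()"
```

```text
time_s: 13.0
tool_pos: [0.518, 0.0642, 0.2025]
ee_rot: [3.141, 0.001, -0.244]
ft_force: [-2.6, 2.4, 5.8]
gripper_width: 0.0
t 13.00 tcp [0.518  0.0642 0.2025] [ 3.141e+00  1.000e-03 -2.440e-01] press [-0.0994 -0.0016] F [-2.6  2.4  5.8] q [ 0.51 -0.17 -0.17 -0.   -1.57  0.82] w 0.0
```

```bash
python3 -m pendant '[{"ax":0,"ay":0,"az":0,"dx":-0.1,"dy":0,"dz":0.5,"fingers":0},{"ax":0,"ay":0,"az":0,"dx":0,"dy":0,"dz":0.5,"fingers":0},{"ax":0,"ay":0,"az":0,"dx":0,"dy":0,"dz":0.4,"fingers":0},{"ax":0,"ay":0,"az":0,"dx":0,"dy":0,"dz":0,"fingers":0}]'; python3 -m pendant '[{"ax":0,"ay":0,"az":0,"dx":0,"dy":0,"dz":0.25,"fingers":0},{"ax":0,"ay":0,"az":0,"dx":0,"dy":0,"dz":0,"fingers":0}]'; python3 -m pendant '[{"ax":0,"ay":0,"az":0,"dx":0,"dy":0,"dz":0.15,"fingers":0},{"ax":0,"ay":0,"az":0,"dx":0,"dy":0,"dz":0,"fingers":0}]'; python3 -c "import geo;geo.st()"
```

```text
time_s: 13.5
tool_pos: [0.5174, 0.0643, 0.1894]
ee_rot: [-3.141, 0.0, -0.244]
ft_force: [-4.7, 2.2, 8.4]
gripper_width: 0.0003
time_s: 13.75
tool_pos: [0.5174, 0.0643, 0.1873]
ee_rot: [-3.141, -0.0, -0.244]
ft_force: [-4.3, 2.3, 8.9]
gripper_width: -0.0001
time_s: 14.0
tool_pos: [0.5175, 0.0643, 0.1861]
ee_rot: [-3.141, -0.001, -0.244]
ft_force: [-4.8, 1.8, 10.2]
gripper_width: -0.0002
t 14.00 tcp [0.5175 0.0643 0.1861] [-3.141e+00 -1.000e-03 -2.440e-01] press [-0.0999 -0.0017] F [-4.8  1.8 10.2] q [ 0.51 -0.17 -0.2   0.   -1.54  0.82] w -0.0002
```

```bash
for i in 1 2 3; do python3 -m pendant '[{"ax":0,"ay":0,"az":0,"dx":0,"dy":0,"dz":0.15,"fingers":0},{"ax":0,"ay":0,"az":0,"dx":0,"dy":0,"dz":0,"fingers":0}]'|grep -E "pos|force"; done
```

```text
tool_pos: [0.5175, 0.0643, 0.1848]
ft_force: [-5.0, 3.2, 10.7]
tool_pos: [0.5176, 0.0643, 0.1836]
ft_force: [-5.0, 2.8, 11.8]
tool_pos: [0.5176, 0.0643, 0.1831]
ft_force: [-6.9, 2.6, 14.9]
```

```bash
for i in 1 2 3; do python3 -m pendant '[{"ax":0,"ay":0,"az":0,"dx":0,"dy":0,"dz":0.15,"fingers":0},{"ax":0,"ay":0,"az":0,"dx":0,"dy":0,"dz":0,"fingers":0}]'|grep -E "pos|force"; done;  python3 - <<'E'
import geo,cv2,numpy as np;geo.st()
from cell import eyes
w=eyes.read_camera("wrist")["img"][:,:,::-1]
s=eyes.read_camera("scene")["img"][90:282,200:340,::-1]
s=cv2.resize(s,(280,384),interpolation=cv2.INTER_CUBIC);cv2.imwrite("pics/c3.png",np.hstack([w,s]))
E
```

```text
tool_pos: [0.5177, 0.0643, 0.1829]
ft_force: [-10.2, 3.0, 19.2]
tool_pos: [0.5178, 0.0643, 0.1826]
ft_force: [-13.3, 3.0, 25.4]
tool_pos: [0.5179, 0.0642, 0.1824]
ft_force: [-15.8, 3.3, 29.5]
t 15.50 tcp [0.5179 0.0642 0.1824] [-3.14  -0.005 -0.243] press [-0.0995 -0.0016] F [-15.8   3.3  29.5] q [ 0.51 -0.18 -0.21  0.   -1.53  0.82] w -0.0001
```

View pics/c3.png

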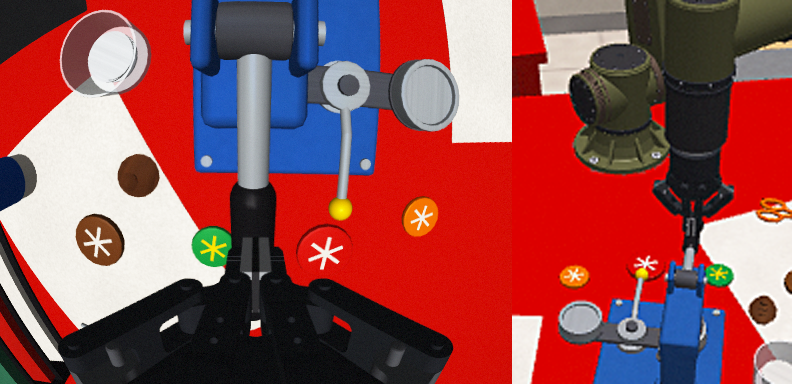

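The lever is at its firm stop: the force climbs to 30 N over 0.5 mm. I'll hold for half a second, then let the lever rise along the same arc.

```bash
python3 -m pendant '[{"ax":0,"ay":0,"az":0,"dx":0,"dy":0,"dz":0,"fingers":0},{"ax":0,"ay":0,"az":0,"dx":0,"dy":0,"dz":0,"fingers":0},{"ax":0,"ay":0,"az":0,"dx":0,"dy":0,"dz":0,"fingers":0},{"ax":0,"ay":0,"az":0,"dx":0,"dy":0,"dz":0,"fingers":0},{"ax":0,"ay":0,"az":0,"dx":0,"dy":0,"dz":-0.6,"fingers":0},{"ax":0,"ay":0,"az":0,"dx":0,"dy":0,"dz":-0.7,"fingers":0},{"ax":0,"ay":0,"az":0,"dx":0,"dy":0,"dz":-0.7,"fingers":0},{"ax":0,"ay":0,"az":0,"dx":0.1,"dy":0,"dz":-0.7,"fingers":0},{"ax":0,"ay":0,"az":0,"dx":0.1,"dy":0,"dz":-0.7,"fingers":0},{"ax":0,"ay":0,"az":0,"dx":0.15,"dy":0,"dz":-0.7,"fingers":0},{"ax":0,"ay":0,"az":0,"dx":0.15,"dy":0,"dz":-0.7,"fingers":0},{"ax":0,"ay":0,"az":0,"dx":0.25,"dy":0,"dz":-0.7,"fingers":0},{"ax":0,"ay":0,"az":0,"dx":0.25,"dy":0,"dz":-0.65,"fingers":0},{"ax":0,"ay":0,"az":0,"dx":0.25,"dy":0,"dz":-0.65,"fingers":0},{"ax":0,"ay":0,"az":0,"dx":0.3,"dy":0,"dz":-0.6,"fingers":0},{"ax":0,"ay":0,"az":0,"dx":0.4,"dy":0,"dz":-0.6,"fingers":0},{"ax":0,"ay":0,"az":0,"dx":0.4,"dy":0,"dz":-0.6,"fingers":0},{"ax":0,"ay":0,"az":0,"dx":0.4,"dy":0,"dz":-0.6,"fingers":0}]'; python3 -c "import geo;geo.st()"
```

```text
time_s: 17.85
tool_pos: [0.5445, 0.0575, 0.2679]
ee_rot: [3.141, 0.0, -0.244]
ft_force: [0.8, -1.2, -0.4]
gripper_width: 0.0001
t 17.85 tcp [0.5445 0.0575 0.2679] [ 3.141  0.    -0.244] press [-0.072  -0.0018] F [ 0.8 -1.2 -0.4] q [ 0.47 -0.09  0.02  0.   -1.68  0.85] w 0.0001
```

```bash
python3 -m pendant '[{"ax":0,"ay":0,"az":0,"dx":0.45,"dy":0,"dz":-0.55,"fingers":0},{"ax":0,"ay":0,"az":0,"dx":0.45,"dy":0,"dz":-0.55,"fingers":0},{"ax":0,"ay":0,"az":0,"dx":0.55,"dy":0,"dz":-0.45,"fingers":0},{"ax":0,"ay":0,"az":0,"dx":0.55,"dy":0,"dz":-0.45,"fingers":0},{"ax":0,"ay":0,"az":0,"dx":0.55,"dy":0,"dz":-0.45,"fingers":0},{"ax":0,"ay":0,"az":0,"dx":0.6,"dy":0,"dz":-0.5,"fingers":0},{"ax":0,"ay":0,"az":0,"dx":0.7,"dy":0,"dz":-0.6,"fingers":0},{"ax":0,"ay":0,"az":0,"dx":0,"dy":0,"dz":-3,"fingers":0},{"ax":0,"ay":0,"az":0,"dx":0,"dy":0,"dz":-4,"fingers":0},{"ax":0,"ay":0,"az":0,"dx":0,"dy":0,"dz":-4,"fingers":0},{"ax":0,"ay":0,"az":0,"dx":0,"dy":5,"dz":0,"fingers":0},{"ax":0,"ay":0,"az":0,"dx":0,"dy":5,"dz":0,"fingers":0},{"ax":0,"ay":0,"az":0,"dx":0,"dy":5,"dz":0,"fingers":0},{"ax":0,"ay":0,"az":0,"dx":0,"dy":0,"dz":0,"fingers":0}]'
python3 - <<'E'
import geo,cv2,numpy as np;geo.st()
from cell import eyes
w=eyes.read_camera("wrist")["img"][:,:,::-1]
s=eyes.read_camera("scene")["img"][90:282,200:340,::-1]
s=cv2.resize(s,(280,384),interpolation=cv2.INTER_CUBIC);cv2.imwrite("pics/c4.png",np.hstack([w,s]))
E
```

```text
time_s: 19.6
tool_pos: [0.5446, -0.1002, 0.4145]
ee_rot: [3.142, -0.002, -0.248]
ft_force: [-0.2, 0.0, 0.8]
gripper_width: -0.0001
t 19.60 tcp [ 0.5446 -0.1002  0.4145] [ 3.142e+00 -2.000e-03 -2.480e-01] press [-0.0338 -0.1547] F [-0.2  0.   0.8] q [ 0.18  0.02  0.4   0.   -1.95  1.14] w -0.0001
```

View pics/c4.png

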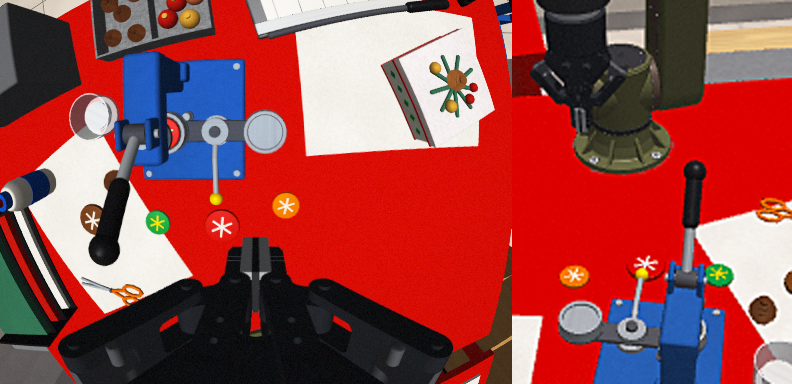

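The lever ball is back at scene pixel (291,175), the same place as at the start. The handle points to the front, the badge is in its die under the head, and the arm is clear.

```bash
python3 -c "
from cell import r
print(r.close_job())"
```

```text
the job is handed in; nothing more can be done
None
```

The red badge has been pressed and the job is handed in, at about 20 s of the 69 s allowed. `close_job` gives no verdict, so this rests on my own checks.

**What I did:**
- I pushed the turning handle clockwise with the closed fingertips until it met its stop. The force rose to 13 N with almost no further travel.
- I backed off, then pushed the lever down through its arc to its firm stop. The force rose to about 30 N over the last 0.5 mm.
- I held the lever down for at least half a second, then let it come back up along the same arc.

**Last checks:**
- **Turret:** the final picture shows the handle straight to the front and the badge in its die under the head.
- **Lever:** the ball is back at its starting pixel in the scene view, (291,175).
- **Robot:** the arm is clear and the measured force is under 1 N.
- **Other things:** the tub, pine cone, green badge, glue bottle, scissors and gift box looked undisturbed. I judged that by eye, without measuring.

**Limits:**
- **Position error:** a wrist-camera check of the press position differed from my two-camera fit by about 3 to 5 mm, mostly from a slight tool tilt. The stops set the final positions, so I did not chase it.
- **Not measured directly:** I had no reading of the lever angle or of the force on the badge. The firm stop is my evidence that the lever was fully down.

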